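# Clear the doorway and latch the drying oven

### The job

The red rubber bung and the cork offcut lie on the bench in the way of the drying oven's open door. Put both in the yellow waste bin, then push the oven door fully shut until its catch holds it, without slamming it. Leave the bin, bottle and beaker standing where they are.

Things in the scene. Friction and masses are not known exactly. Their poses are not given: they have to be found in the camera images.
- oven: Stainless benchtop drying oven, fixed, 222 mm high. Origin on the bench below the door's hinge edge, in the plane of the front face. Its -x axis points out of the front (roughly world -y); the body spans x 0 to 240, y +20 to -380 mm. Door opening at y 0 to -240; dark control panel at y -255 to -373, knobs 19 mm out. The hinge edge is the end nearest the robot.
- door (a joint): Door angle, rad: 0 shut, grows as it opens out from the front; starts at 1.4 to 1.65. About 0.9 kg, slow hinge (1 to 2 N to move), stays where left. In the last 0.08 rad a nose on it meets a spring roller: 6 to 15 N pushes it past, then the catch snaps it in and holds it at 0; let go earlier, it stays ajar at 0.02 to 0.08. Pressing the shut door with 20 N does no harm.
- door_hinge (a point): Point on the door's hinge line (outer face), 120 mm above the bench. Glass door in an aluminium frame, 240 mm wide, 18 mm thick, 18 to 236 mm above the bench: it cannot pass over the debris. Frame turns with the door: +x goes from outer to inner face, -y from hinge to free edge, z up. Shut, this point is 20 mm in front of the oven's front face.
- push_spot (a point): Point on the door's outer face, 190 mm from the hinge line, 210 mm above the bench (26 mm below the top edge, so the hand stays above the oven): a good place to push. Axes as door_hinge: push along +x. The black bar handle stands 33 mm out of the face, 222 mm from the hinge, 60 to 140 mm above the bench.
- bung: Red rubber bung standing on its narrow end: 36 mm high, diameter 33 mm at the foot and 40 mm at the top, 45 g. Origin at the centre of its underside, z up. On the bench in front of the oven, inside the sweep of the door.
- offcut: Tan cork offcut, a block 46 x 32 x 32 mm (x, y, z), 30 g. Origin at the centre of its underside. On the bench in front of the oven, inside the sweep of the door. Bung and offcut may swap places; their centres are at least 60 mm apart.
- bin: Yellow open-topped waste bin standing loose on the bench, 170 x 170 mm, 100 mm high, 4 mm walls, 0.6 kg. Origin at the centre of its underside. It may have swapped places with the bottle.
- bin_in (a point): Centre of the bin's inner floor, 4 mm above the bench, axes along the bin's sides.
- bottle: Amber bottle with a blue cap, 64 mm across, 130 mm high, standing; not to be disturbed. Origin at the centre of its underside.
- beaker: Clear glass beaker, 72 mm across, 90 mm high, standing; not to be disturbed. Origin at the centre of its underside.
Mind the look-alikes: they are no part of the job. Of the things shaped like the offcut, the tan one is meant.

How it is judged:
By the outcome, as a careful person would: the job done as asked, in the order asked, and still so for the second after the job is handed in, with the robot touching nothing.
It also fails if it takes over 64 s, if anything falls off the work surface, if the arm or the gripper's body presses on something with over 40 N, if the wrist force passes 120 N, or if a joint passes its speed limit or range.

### The arm

A 6-joint arm with a two-finger parallel gripper is mounted at the origin on the work surface. World frame = base frame: x ahead of the robot, y to its left, z up, the work surface at z = 0. Lengths are in m, angles in rad, forces in N, time in s.
With the tool pointing down it reaches from about 0.35 to 0.875 m from the base axis. Payload 15.5 kg.
Tool frame: the origin (TCP) lies on the centre line of the jaws, within the pads' length; the fingertips stand 19 mm ahead of it and the grasp point (between the pads) is the TCP; z points along the fingers, x is the direction in which the jaws open and shut, and the axes are right-handed (so a half turn about z gives the same grasp; the last joint's range is limited). The gripper opens to 85 mm and grips with 20 to 120 N. Pads are 22 mm wide; open, the fingers measure 114 mm over their backs; the gripper's body (76 mm by 85 mm) begins 54 mm behind the grasp point. The pads swing forward as they close: fully open they stand 13 mm farther back than shut.
Start: joints at [-1.238, 0.494, 1.345, -0, 1.302, -0.096], TCP at [0.26, -0.568, 0.25] pointing down, gripper open.
Joint ranges: [-2.91, 2.91], [-0.82, 2.16], [0.22, 2.67], [-1.22, 4.37], [0.12, 2.79], [-3.08, 3.08]. Speed limits (rad/s): [1.89, 1.89, 2.57, 3.01, 3.01, 3.01].

### API

Orientations are given as a 3x3 rotation matrix whose columns are the frame's x, y, z axes.
In Python, from cell import manip gives the robot as it stands. The module is installed in compiled form; this text tells all that it offers.
- The arm moves only by the tool jog_arm, never from a script. Its argument "commands" is a list that holds one entry, the list of rows, each a list of 7 numbers: the shift along the tool's x, y, z in m, then the turn, a rotation vector about the tool's x, y, z in degrees, then the gripper command: -1 is shut, 1 is fully open, values between are in proportion. A call has 1 to 5 rows; each row is the pose to reach, as a shift and turn from the pose commanded when the call began, along the tool's axes at that moment; what a row does not reach only later rows make up. A row lasts 1/12 s, in which the tool goes at most 41.7 mm and 7.16 degrees, less where a joint would pass 70% of its speed; a pose out of reach is approached as far as the arm can. A call with a gripper value outside its range is refused whole. The fingers move at their own pace and stop on an object; the grip force is fixed at half the most. Time passes only in rows, so rows that repeat a pose let the fingers close. It gives the time, the measured TCP pose, the force and the opening at its end, in the units of the state.
- manip.sense(): the state, without advancing time (a new reading comes with each control period).
- manip.capture(name): name is "scene" or "top"; returns a dict with "pixels" (420x560x3 uint8, red, green, blue), "fovy" (degrees; the focal length in pixels is half the picture's height over the tangent of half this angle, whatever the lens; pixels are square), "cx", "cy" (the principal point, pixels), "D" ([k1, k2, p1, p2, k3] as OpenCV has them; the pictures are not rectified), "rvec" (rotation vector, rad) and "tvec" (3), from world to camera coordinates, as OpenCV has them. Camera axes: x right, y down, z forward; pixel columns grow to the right and rows downward; lengths in m; the calibration is good to about 2 mm. A picture is of the moment at which its call begins. There is no depth.
- manip.sign_off(): hands the job in, once; it reports no verdict.
The state is a dict: "t": time; "joints": joint angles; "joint_vel": joint speeds; "joint_efforts": joint torques, N m; "tool_pos": TCP position; "tool_rot": TCP orientation; "force": force on the tool from outside, world axes, zero at the start; "torque": the same for the moment, N m; "grip_width": finger opening in m.
Only numpy, scipy, OpenCV 4.12 (cv2) and the standard library are available. Lean on these libraries where they do the work, as an engineer would, in place of code of your own. Each camera call takes 0.05 s, during which the arm holds its last target. There are 200 camera calls.

## Working session

There is one attempt and no reset: what is moved stays moved. The work goes in short steps, Python scripts to look and compute and a tool call to move; the robot and the scene stay as the last step left them, time stands still between calls to the robot, and variables do not carry over. Pictures are saved under pics/ and viewed, about 8 in all and at most 12, crops included, and the job is handed in when it is done.

Besides the shell and the picture viewer there is one more tool, called as name(argument=value, ...), one argument or row to a line, values as JSON. jog_arm: Moves the arm, as the interface text tells. Its arguments: {"type":"object","properties":{"commands":{"type":"array"}},"required":["commands"]}

```bash
mkdir -p pics
cat > h.py <<'E'
import numpy as np, cv2
from cell import manip
def cap(n,fn=None):
    c=manip.capture(n)
    if fn: cv2.imwrite(fn,c["pixels"][:,:,::-1])
    return c
def K(c):
    f=c["pixels"].shape[0]/2/np.tan(np.radians(c["fovy"])/2)
    return np.array([[f,0,c["cx"]],[0,f,c["cy"]],[0,0,1.]])
def w(c,uv,z):
    n=cv2.undistortPoints(np.array([[uv]],float),K(c),np.array(c["D"],float))[0,0]
    R=cv2.Rodrigues(np.array(c["rvec"],float))[0]; t=np.array(c["tvec"],float).ravel()
    o=-R.T@t; d=R.T@np.array([n[0],n[1],1.])
    return o+d*(z-o[2])/d[2]
def proj(c,P):
    return cv2.projectPoints(np.array(P,float).reshape(-1,1,3),np.array(c["rvec"],float),np.array(c["tvec"],float),K(c),np.array(c["D"],float))[0].reshape(-1,2)
E
python3 - <<'E'
from h import *
import pickle
for n in("scene","top"):
    c=cap(n,f"pics/{n}0.png"); pickle.dump(c,open(n+"0.pkl","wb"))
    R=cv2.Rodrigues(np.array(c["rvec"],float))[0]; print(n,-R.T@np.array(c["tvec"]).ravel(),c["fovy"],R[2])
s=manip.sense();print(s)
E
```

```text
scene [ 1.19101228 -0.19310888  0.76202696] 55.47240172407401 [-0.67973214  0.12020623 -0.72354314]
top [ 0.5804764  -0.10100418  1.18308177] 55.48360701046988 [ 5.89563888e-02  3.60155757e-04 -9.98260494e-01]
{'t': 0.1, 'joints': array([-1.23751257e+00,  4.94137014e-01,  1.34607582e+00,  6.57612610e-06,
        1.30245667e+00, -9.55150456e-02]), 'joint_vel': array([-0.00123798, -0.0017475 , -0.00165457,  0.00037797,  0.00011484,
        0.0005197 ]), 'joint_efforts': array([ 2.77221952e-03, -8.83585739e+01, -3.84561932e+01,  4.55737847e-05,
        5.16938730e-03,  7.87794256e-07]), 'tool_pos': array([ 0.25976146, -0.56813944,  0.24974767]), 'tool_rot': array([[ 4.15776885e-01, -9.09466581e-01, -3.46298424e-04],
       [-9.09466016e-01, -4.15777014e-01,  1.01967198e-03],
       [-1.07134052e-03, -1.09009392e-04, -9.99999420e-01]]), 'force': array([0.56389145, 0.59936033, 0.23815297]), 'torque': array([-0.03854115, -0.00348381, -0.02565077]), 'grip_width': 0.08523463655121141}
```

View pics/scene0.png

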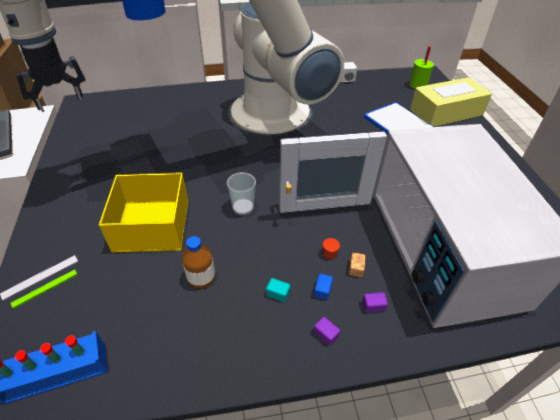

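View pics/top0.png

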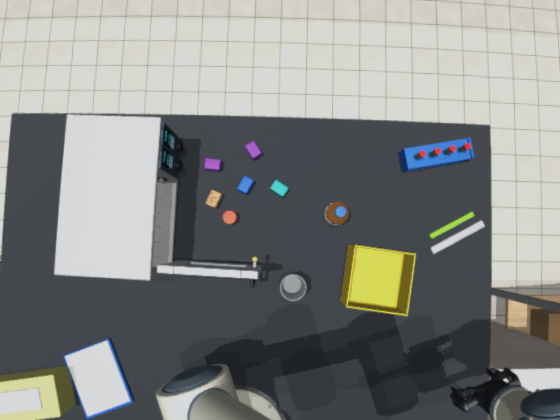

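Scene picture: the red bung is at (331,248), the tan offcut at (357,265) and the bin at (147,212). The bottle is at (199,265), the beaker at (242,192), and the door stands open at (330,172).

Possible confusions:
- **Offcut:** purple blocks at (375,302) and (327,330), blue at (323,287), teal at (278,290).
- **Bung:** red tube caps at (22,355) to (72,342).
- **Bin:** yellow box at (450,100).

By the description I choose red (331,248) and tan (357,265), and check both in a close crop.

Run:
```python
from h import *
import pickle
t=pickle.load(open("top0.pkl","rb"));s=pickle.load(open("scene0.pkl","rb"))
a=cv2.resize(t["pixels"][140:310,150:290],None,fx=4,fy=3.5,interpolation=cv2.INTER_CUBIC)
a=cv2.resize(t["pixels"][180:295,150:270],None,fx=5,fy=5,interpolation=cv2.INTER_CUBIC)
cv2.imwrite("pics/crop1.png",a[:,:,::-1])
h=cv2.cvtColor(t["pixels"],cv2.COLOR_RGB2HSV)
for n,(u0,v0,u1,v1),lo,hi,z in(("bung",(218,205,242,230),(0,120,80),(8,255,255),.036),("cork",(203,186,226,210),(9,60,80),(25,255,255),.032)):
    m=cv2.inRange(h[v0:v1,u0:u1],lo,hi); p=cv2.findNonZero(m)
    r=cv2.minAreaRect(p); print(n,len(p),p.mean(0)+[u0,v0],r, w(t,(p.mean(0)+[u0,v0])[0],z))
for n,uv,z in(("bottle cap",(341,212),.13),("beaker",(293,281),.09),("hinge",(158,265),.236),("free",(258,269),.236),("free out",(258,277),.236),("bin tl",(354,245),.1),("bin tr",(415,251),.1),("bin br",(409,315),.1),("bin bl",(342,307),.1)): print(n,w(t,uv,z))
for n,uv,z in(("bung",(331,242),.036),("cork",(358,258),.032),("beaker",(242,208),0),("bottle",(199,280),0)): print("s",n,w(s,uv,z))
```

```text
bung 156 [[229.44871795 216.76923077]] ((11.5, 11.5), (13.0, 13.0), 90.0) [0.63782139 0.04145137 0.036     ]
cork 202 [[213.17326733 198.45544554]] ((10.201030731201172, 12.42268180847168), (12.285688400268555, 16.65167808532715), 23.96249008178711) [0.68985833 0.09114724 0.032     ]
bottle cap [ 0.65399788 -0.26497087  0.13      ]
beaker [ 0.46496705 -0.14414463  0.09      ]
hinge [0.50826453 0.18319828 0.236     ]
free [ 0.50629161 -0.05503696  0.236     ]
free out [ 0.48748747 -0.05559608  0.236     ]
bin tl [ 0.56734019 -0.3068178   0.1       ]
bin tr [ 0.55512707 -0.4749855   0.1       ]
bin br [ 0.38123653 -0.46135515  0.1       ]
bin bl [ 0.39944856 -0.27783765  0.1       ]
s bung [0.63229739 0.04187871 0.036     ]
s cork [0.68496869 0.09187197 0.032     ]
s beaker [ 0.45385001 -0.14901269  0.        ]
s bottle [ 0.66359969 -0.27109866  0.        ]
```

View pics/crop1.png

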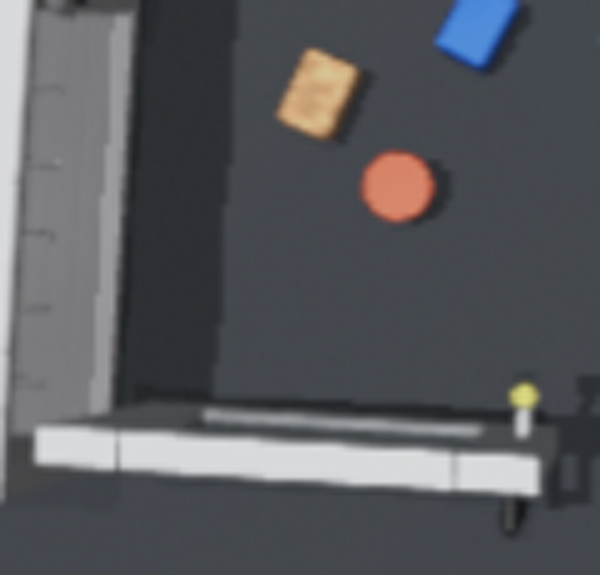

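The crop confirms the choice: red disc at crop (398,186), tan block at crop (318,93) with its long axis tilted, blue block at the upper right. I'll move above the bung, starting with one call to verify the axes.

jog_arm(
  commands=[
    [[-0.02,-0.03,-0.015,0,0,0,1],[-0.04,-0.06,-0.03,0,0,0,1],[-0.06,-0.09,-0.045,0,0,0,1],[-0.08,-0.12,-0.06,0,0,0,1],[-0.1,-0.15,-0.06,0,0,0,1]],
  ],
)

```text
t: 0.52
tool_pos: [0.3558, -0.4144, 0.3128]
tool_rot: [[0.415, -0.91, 0.002], [-0.91, -0.415, -0.003], [0.003, -0.001, -1.0]]
force: [1.0, -1.0, 1.3]
grip_width: 0.0855
```

jog_arm(
  commands=[
    [[-0.02,-0.03,0,0,0,0,1],[-0.04,-0.06,0,0,0,0,1],[-0.06,-0.09,0,0,0,0,1],[-0.08,-0.12,0,0,0,0,1],[-0.1,-0.15,0,0,0,0,1]],
  ],
)

```text
t: 0.93
tool_pos: [0.45, -0.2601, 0.3102]
tool_rot: [[0.416, -0.91, -0.0], [-0.91, -0.416, 0.0], [-0.0, 0.0, -1.0]]
force: [1.7, -1.0, -0.2]
grip_width: 0.0852
```

jog_arm(
  commands=[
    [[-0.02,-0.03,0,0,0,0,1],[-0.04,-0.06,0,0,0,0,1],[-0.06,-0.09,0,0,0,0,1],[-0.08,-0.12,0,0,0,0,1],[-0.1,-0.15,0,0,0,0,1]],
  ],
)

```text
t: 1.35
tool_pos: [0.5449, -0.1067, 0.3101]
tool_rot: [[0.416, -0.909, -0.0], [-0.909, -0.416, 0.0], [-0.0, 0.0, -1.0]]
force: [0.1, -1.1, 0.9]
grip_width: 0.0856
```

jog_arm(
  commands=[
    [[-0.02,-0.03,0,0,0,-4,1],[-0.04,-0.06,0,0,0,-8,1],[-0.06,-0.09,0,0,0,-12,1],[-0.08,-0.12,0,0,0,-16,1],[-0.097,-0.146,0,0,0,-20.4,1]],
  ],
)

```text
t: 1.77
tool_pos: [0.6375, 0.0428, 0.3099]
tool_rot: [[0.709, -0.705, -0.001], [-0.705, -0.709, 0.0], [-0.001, 0.0, -1.0]]
force: [0.0, -0.0, -0.9]
grip_width: 0.0858
```

```bash
cat >> h.py <<'E'
def go(p,psi=None,n=None,s=None):
    "shift in tool axes and turn about tool z (deg) to world p, tool-x heading psi"
    s=s or manip.sense(); R=s["tool_rot"]; d=R.T@(np.array(p)-s["tool_pos"])
    cur=np.degrees(np.arctan2(R[1,0],R[0,0])); tz=0 if psi is None else -((psi-cur+180)%360-180)
    print("pos",s["tool_pos"].round(4),"psi",cur.round(1),"shift",d.round(4),"len",np.linalg.norm(d).round(3),"turn",round(tz,1),"t",s["t"])
E
python3 - <<'E'
from h import *
c=cap("scene"); cv2.imwrite("pics/hover.png",cv2.resize(c["pixels"][0:340,200:480],None,fx=2,fy=1.75)[:,:,::-1])
cv2.imwrite("pics/hover.png",cv2.resize(c["pixels"][0:300,180:560],None,fx=2,fy=2)[:,:,::-1])
go([.636,.041,.024],-45)
E
```

```text
pos [0.6396 0.0466 0.3096] psi -44.3 shift [0.0017 0.007  0.2856] len 0.286 turn 0.7 t 1.8167
```

View pics/hover.png

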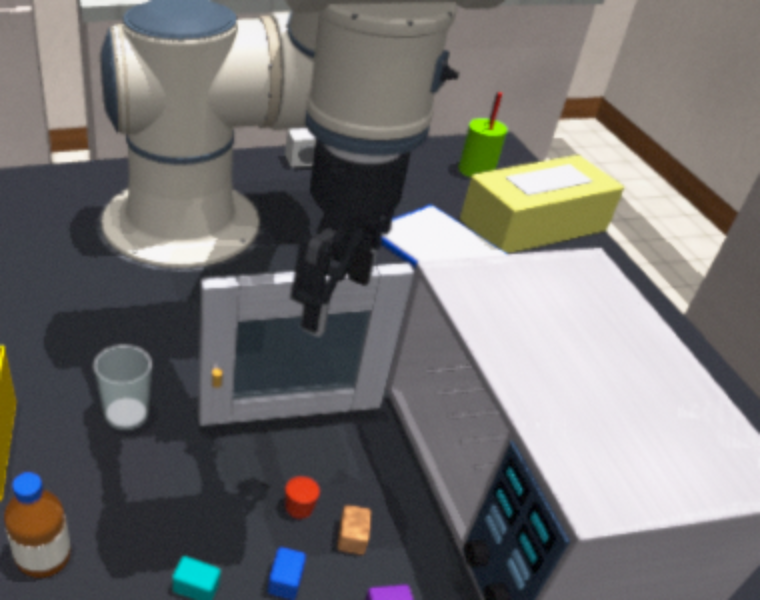

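The picture shows the gripper above and a little behind the red bung at (302,497), with the tan offcut at (355,530). The door and oven are clear of the tool's descent, so I go down.

jog_arm(
  commands=[
    [[0.002,0.007,0.04,0,0,0.7,1],[0.002,0.007,0.08,0,0,0.7,1],[0.002,0.007,0.12,0,0,0.7,1],[0.002,0.007,0.16,0,0,0.7,1],[0.002,0.007,0.2,0,0,0.7,1]],
  ],
)

```text
t: 2.23
tool_pos: [0.6329, 0.0341, 0.1084]
tool_rot: [[0.698, -0.716, -0.0], [-0.716, -0.698, 0.0], [-0.0, 0.0, -1.0]]
force: [1.7, -0.2, 0.1]
grip_width: 0.0853
```

Run:
```python
from h import *
import pickle
c=cap("scene"); t=cap("top")
a=cv2.resize(c["pixels"][170:310,270:410],None,fx=4,fy=4,interpolation=cv2.INTER_CUBIC)[:,:,::-1]
cv2.imwrite("pics/near.png",a)
go([.636,.041,.023],-45)
print(proj(c,[[.636,.041,.036],[.636,.041,.0]]))
```

```text
pos [0.6295 0.0341 0.1045] psi -45.7 shift [ 0.0003 -0.0101  0.0814] len 0.082 turn -0.7 t 2.3333
[[331.05248114 243.26434802]
 [329.38852466 252.69879991]]
```

View pics/near.png

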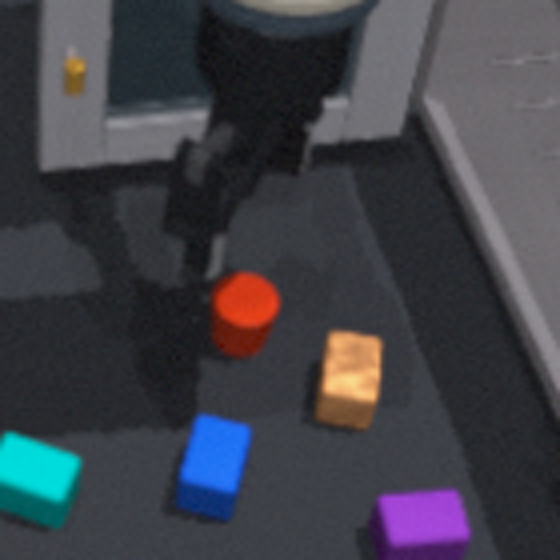

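Picture: bung top at (246,297), foot at (242,337), within 1 px of my estimate, and the fingers are above it. The settled reading overshoots the commanded pose a little, so I plan from the commanded pose.

jog_arm(
  commands=[
    [[-0.002,-0.007,0.035,0,0,0,1],[-0.002,-0.007,0.07,0,0,0,1],[-0.002,-0.007,0.087,0,0,0,1],[-0.002,-0.007,0.087,0,0,0,1],[-0.002,-0.007,0.087,0,0,0,-1]],
  ],
)

```text
t: 2.75
tool_pos: [0.6377, 0.0404, 0.0248]
tool_rot: [[0.698, -0.716, 0.001], [-0.716, -0.698, -0.0], [0.0, -0.0, -1.0]]
force: [0.5, -0.2, 1.3]
grip_width: 0.0756
```

jog_arm(
  commands=[
    [[0,0,0,0,0,0,-1],[0,0,0,0,0,0,-1],[0,0,0,0,0,0,-1],[0,0,0,0,0,0,-1],[0,0,0,0,0,0,-1]],
  ],
)

```text
t: 3.17
tool_pos: [0.6381, 0.0403, 0.0255]
tool_rot: [[0.698, -0.716, 0.003], [-0.716, -0.698, -0.0], [0.002, -0.002, -1.0]]
force: [-2.3, -0.9, 16.7]
grip_width: 0.0371
```

jog_arm(
  commands=[
    [[0,0,0,0,0,0,-1],[0,0,0,0,0,0,-1]],
  ],
)

```text
t: 3.33
tool_pos: [0.6381, 0.0404, 0.0255]
tool_rot: [[0.698, -0.716, 0.003], [-0.716, -0.698, -0.0], [0.002, -0.002, -1.0]]
force: [-2.6, 0.2, 16.4]
grip_width: 0.0369
```

jog_arm(
  commands=[
    [[0,0,-0.03,0,0,0,-1],[0,0,-0.07,0,0,0,-1],[0,0,-0.11,0,0,0,-1],[0,0,-0.15,0,0,0,-1],[0,0,-0.19,0,0,0,-1]],
  ],
)

```text
t: 3.75
tool_pos: [0.6366, 0.0404, 0.2164]
tool_rot: [[0.698, -0.716, 0.001], [-0.716, -0.698, -0.0], [0.001, -0.001, -1.0]]
force: [1.4, 0.3, -0.4]
grip_width: 0.037
```

jog_arm(
  commands=[
    [[0.005,0.01,-0.03,0,0,0,-1],[0.015,0.03,-0.055,0,0,0,-1],[0.03,0.065,-0.06,0,0,0,-1],[0.045,0.1,-0.06,0,0,0,-1],[0.061,0.135,-0.06,0,0,0,-1]],
  ],
)

```text
t: 4.17
tool_pos: [0.5821, -0.0985, 0.2751]
tool_rot: [[0.699, -0.715, 0.003], [-0.715, -0.699, -0.001], [0.002, -0.001, -1.0]]
force: [1.5, -0.9, -0.2]
grip_width: 0.0369
```

jog_arm(
  commands=[
    [[0.017,0.035,0,0,0,0,-1],[0.034,0.07,0,0,0,0,-1],[0.05,0.105,0,0,0,0,-1],[0.066,0.14,0,0,0,0,-1],[0.082,0.175,0,0,0,0,-1]],
  ],
)

```text
t: 4.58
tool_pos: [0.5137, -0.2799, 0.2744]
tool_rot: [[0.698, -0.716, 0.001], [-0.716, -0.698, -0.001], [0.001, -0.0, -1.0]]
force: [0.8, -0.5, 1.4]
grip_width: 0.037
```

jog_arm(
  commands=[
    [[0.015,0.033,0,0,0,0,-1],[0.03,0.066,0,0,0,0,-1],[0.046,0.099,0,0,0,0,-1],[0.046,0.099,0.01,0,0,0,-1],[0.046,0.099,0.03,0,0,0,-1]],
  ],
)

```text
t: 5.0
tool_pos: [0.4758, -0.3833, 0.2457]
tool_rot: [[0.696, -0.718, 0.004], [-0.718, -0.696, -0.004], [0.005, -0.0, -1.0]]
force: [0.5, 1.2, -0.7]
grip_width: 0.0368
```

Run:
```python
from h import *
c=cap("scene"); cv2.imwrite("pics/bin1.png",cv2.resize(c["pixels"][60:300,60:360],None,fx=2,fy=2,interpolation=cv2.INTER_CUBIC)[:,:,::-1])
go([.476,-.380,.065],-45)
for q in((.476,-.380),):
    import itertools
    th=np.radians(-4); R=np.array([[np.cos(th),-np.sin(th)],[np.sin(th),np.cos(th)]])
    for z in(0,.1): print(z,((proj(c,[[*(R@np.array(d)*.085+q),z] for d in((1,1),(1,-1),(-1,-1),(-1,1))])-[60,60])*2).round(0).tolist())
```

```text
pos [ 0.4746 -0.3808  0.2406] psi -45.8 shift [ 0.0008 -0.0016  0.1756] len 0.176 turn -0.8 t 5.05
0 [[250.0, 377.0], [109.0, 386.0], [131.0, 287.0], [257.0, 278.0]]
0.1 [[236.0, 321.0], [84.0, 332.0], [110.0, 231.0], [245.0, 222.0]]
```

View pics/bin1.png

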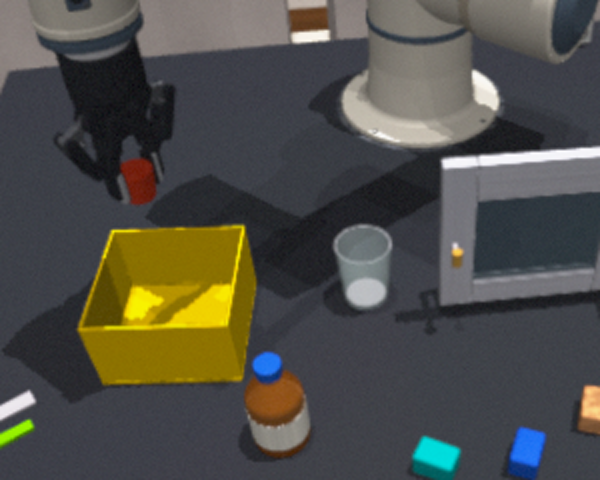

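The bung is held at (138,182), and the bin rim (80–245, 226–328) matches the predicted corners to a few pixels. I lower and release.

jog_arm(
  commands=[
    [[0,0,0.04,0,0,0,-1],[0,0,0.08,0,0,0,-1],[0,0,0.12,0,0,0,-1],[0,0,0.16,0,0,0,-1],[0,0,0.185,0,0,0,-1]],
  ],
)

```text
t: 5.47
tool_pos: [0.4752, -0.3792, 0.0558]
tool_rot: [[0.698, -0.716, -0.002], [-0.716, -0.698, 0.002], [-0.003, 0.0, -1.0]]
force: [-0.0, 0.2, -0.8]
grip_width: 0.037
```

jog_arm(
  commands=[
    [[0,0,0,0,0,0,-1],[0,0,0,0,0,0,0.6],[0,0,0,0,0,0,0.6],[0,0,0,0,0,0,0.6],[0,0,0,0,0,0,0.6]],
  ],
)

```text
t: 5.88
tool_pos: [0.4768, -0.3812, 0.0604]
tool_rot: [[0.698, -0.716, 0.002], [-0.716, -0.698, -0.002], [0.003, -0.0, -1.0]]
force: [-0.1, 0.5, 0.6]
grip_width: 0.0684
```

jog_arm(
  commands=[
    [[0,0,-0.03,0,0,0,0.6],[0,0,-0.07,0,0,0,0.6],[0,0,-0.11,0,0,0,0.6],[0,0,-0.15,0,0,0,1],[0,0,-0.19,0,0,0,1]],
  ],
)

```text
t: 6.3
tool_pos: [0.4758, -0.3802, 0.2518]
tool_rot: [[0.698, -0.716, 0.001], [-0.716, -0.698, -0.001], [0.002, -0.0, -1.0]]
force: [1.5, -0.1, -0.7]
grip_width: 0.0853
```

Run:
```python
from h import *
go([.690,.092,.30],62)
go([.636,-.002,.30],62)
```

```text
pos [ 0.4758 -0.3802  0.2518] psi -45.7 shift [-0.1885 -0.483  -0.0485] len 0.521 turn -107.7 t 6.3
pos [ 0.4758 -0.3802  0.2518] psi -45.7 shift [-0.1589 -0.3787 -0.0485] len 0.414 turn -107.7 t 6.3
```

jog_arm(
  commands=[
    [[-0.012,-0.03,-0.016,0,0,0,1],[-0.025,-0.064,-0.032,0,0,0,1],[-0.038,-0.096,-0.05,0,0,0,1],[-0.05,-0.128,-0.05,0,0,0,1],[-0.063,-0.16,-0.05,0,0,0,1]],
  ],
)

```text
t: 6.72
tool_pos: [0.5474, -0.2224, 0.3011]
tool_rot: [[0.698, -0.716, 0.004], [-0.716, -0.698, -0.002], [0.004, -0.001, -1.0]]
force: [0.5, 1.1, 0.1]
grip_width: 0.0855
```

jog_arm(
  commands=[
    [[-0.012,-0.032,0,0,0,0,1],[-0.025,-0.064,0,0,0,0,1],[-0.038,-0.096,0,0,0,0,1],[-0.05,-0.128,0,0,0,0,1],[-0.063,-0.16,0,0,0,0,1]],
  ],
)

```text
t: 7.13
tool_pos: [0.6176, -0.0652, 0.2998]
tool_rot: [[0.698, -0.716, 0.002], [-0.716, -0.698, -0.0], [0.002, -0.001, -1.0]]
force: [0.5, -0.4, 0.2]
grip_width: 0.0857
```

jog_arm(
  commands=[
    [[-0.012,-0.032,0,0,0,-4,1],[-0.025,-0.064,0,0,0,-8,1],[-0.038,-0.096,0,0,0,-12,1],[-0.05,-0.128,0,0,0,-16,1],[-0.063,-0.16,0,0,0,-17.7,1]],
  ],
)

```text
t: 7.55
tool_pos: [0.6881, 0.0916, 0.2999]
tool_rot: [[0.885, -0.466, 0.002], [-0.466, -0.885, 0.0], [0.002, -0.001, -1.0]]
force: [0.9, -0.4, 0.5]
grip_width: 0.0855
```

jog_arm(
  commands=[
    [[0,0,0.03,0,0,0,1],[0,0,0.07,0,0,0,1],[0,0,0.11,0,0,0,1],[0,0,0.15,0,0,0,1],[0,0,0.18,0,0,0,1]],
  ],
)

```text
t: 7.97
tool_pos: [0.6869, 0.0901, 0.1166]
tool_rot: [[0.883, -0.47, -0.001], [-0.47, -0.883, -0.0], [-0.001, 0.0, -1.0]]
force: [0.4, -0.3, 0.4]
grip_width: 0.0855
```

jog_arm(
  commands=[
    [[0,0,0,0,0,0,1],[0,0,0,0,0,0,1]],
  ],
)

```text
t: 8.13
tool_pos: [0.6874, 0.0899, 0.1187]
tool_rot: [[0.883, -0.47, -0.001], [-0.47, -0.883, -0.0], [-0.001, 0.001, -1.0]]
force: [0.3, 0.4, 1.5]
grip_width: 0.0852
```

Run:
```python
from h import *
c=cap("scene")
cv2.imwrite("pics/near2.png",cv2.resize(c["pixels"][190:330,290:430],None,fx=4,fy=4,interpolation=cv2.INTER_CUBIC)[:,:,::-1])
go([.688,.0915,.025],-28)
print((proj(c,[[.688,.0915,.032],[.688,.0915,.0]])-[290,190])*4)
```

```text
pos [0.6887 0.09   0.1205] psi -28.0 shift [-0.0015 -0.0009  0.0955] len 0.096 turn -0.0 t 8.1833
[[273.0035218  276.31235818]
 [264.15364892 309.21604295]]
```

View pics/near2.png

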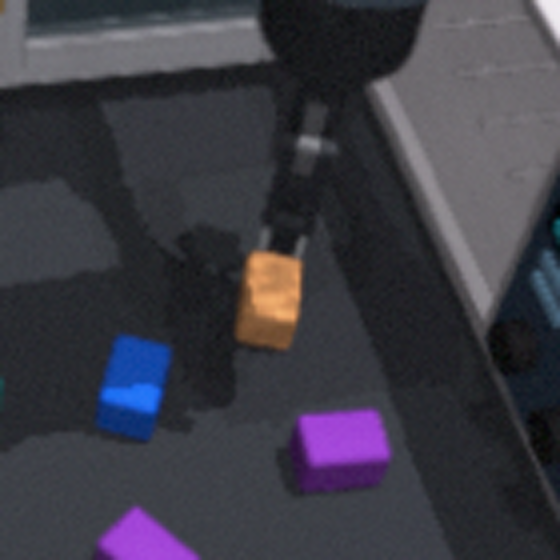

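The picture shows the tan block's top at (272,282), with the jaws straddling its long axis and nothing else near the fingers.

jog_arm(
  commands=[
    [[0.002,-0.002,0.035,0,0,0,1],[0.002,-0.002,0.07,0,0,0,1],[0.002,-0.002,0.091,0,0,0,1],[0.002,-0.002,0.091,0,0,0,1],[0.002,-0.002,0.091,0,0,0,-1]],
  ],
)

```text
t: 8.6
tool_pos: [0.6917, 0.0908, 0.0296]
tool_rot: [[0.883, -0.47, 0.002], [-0.47, -0.883, 0.0], [0.002, -0.001, -1.0]]
force: [0.3, -0.5, 0.2]
grip_width: 0.0756
```

jog_arm(
  commands=[
    [[0,0,0,0,0,0,-1],[0,0,0,0,0,0,-1],[0,0,0,0,0,0,-1],[0,0,0,0,0,0,-1],[0,0,0,0,0,0,-1]],
  ],
)

```text
t: 9.02
tool_pos: [0.6922, 0.0909, 0.0307]
tool_rot: [[0.883, -0.47, 0.005], [-0.47, -0.883, 0.0], [0.004, -0.002, -1.0]]
force: [-3.3, -0.7, 19.0]
grip_width: 0.0458
```

jog_arm(
  commands=[
    [[0,0,0,0,0,0,-1],[0,0,-0.03,0,0,0,-1],[0,0,-0.07,0,0,0,-1],[0,0,-0.11,0,0,0,-1],[0,0,-0.15,0,0,0,-1]],
  ],
)

```text
t: 9.43
tool_pos: [0.6905, 0.0908, 0.1808]
tool_rot: [[0.883, -0.47, 0.002], [-0.47, -0.883, 0.0], [0.001, -0.001, -1.0]]
force: [1.0, -0.6, 0.6]
grip_width: 0.0459
```

jog_arm(
  commands=[
    [[0,0,-0.04,0,0,0,-1],[0,0,-0.08,0,0,0,-1],[0,0,-0.12,0,0,0,-1]],
  ],
)

```text
t: 9.68
tool_pos: [0.69, 0.0908, 0.3014]
tool_rot: [[0.883, -0.47, 0.002], [-0.47, -0.883, 0.0], [0.002, -0.001, -1.0]]
force: [-0.3, 1.1, -1.1]
grip_width: 0.0459
```

Run:
```python
from h import *
go([.476,-.380,.30],-28)
```

```text
pos [0.69   0.0908 0.3014] psi -28.0 shift [0.0323 0.5162 0.0009] len 0.517 turn -0.0 t 9.6833
```

jog_arm(
  commands=[
    [[0.003,0.034,0,0,0,0,-1],[0.006,0.07,0,0,0,0,-1],[0.009,0.106,0,0,0,0,-1],[0.012,0.142,0,0,0,0,-1],[0.015,0.179,0,0,0,0,-1]],
  ],
)

```text
t: 10.1
tool_pos: [0.6187, -0.0754, 0.2991]
tool_rot: [[0.883, -0.47, 0.002], [-0.47, -0.883, -0.001], [0.002, -0.001, -1.0]]
force: [1.1, 0.0, -0.6]
grip_width: 0.0456
```

jog_arm(
  commands=[
    [[0.003,0.036,0,0,0,0,-1],[0.006,0.072,0,0,0,0,-1],[0.009,0.108,0,0,0,0,-1],[0.012,0.144,0,0,0,0,-1],[0.015,0.18,0,0,0,0,-1]],
  ],
)

```text
t: 10.52
tool_pos: [0.5473, -0.2417, 0.2991]
tool_rot: [[0.883, -0.47, 0.002], [-0.47, -0.883, -0.001], [0.002, 0.0, -1.0]]
force: [0.9, -1.3, -0.2]
grip_width: 0.0458
```

jog_arm(
  commands=[
    [[0.003,0.036,0,0,0,0,-1],[0.006,0.072,0,0,0,0,-1],[0.009,0.108,0,0,0,0,-1],[0.012,0.144,0,0,0,0,-1],[0.014,0.179,0,0,0,0,-1]],
  ],
)

```text
t: 10.93
tool_pos: [0.4755, -0.4065, 0.2991]
tool_rot: [[0.883, -0.47, 0.002], [-0.47, -0.883, -0.002], [0.002, 0.001, -1.0]]
force: [0.4, -0.7, 0.5]
grip_width: 0.0455
```

jog_arm(
  commands=[
    [[0,0,0.03,0,0,0,-1],[0,0,0.07,0,0,0,-1],[0,0,0.11,0,0,0,-1],[0,0,0.15,0,0,0,-1],[0,0,0.19,0,0,0,-1]],
  ],
)

```text
t: 11.35
tool_pos: [0.4767, -0.4053, 0.1075]
tool_rot: [[0.883, -0.47, 0.002], [-0.47, -0.883, -0.002], [0.003, 0.001, -1.0]]
force: [0.8, -0.8, -0.9]
grip_width: 0.0456
```

jog_arm(
  commands=[
    [[0,0,0.028,0,0,0,-1],[0,0,0.028,0,0,0,-1],[0,0,0.028,0,0,0,0.7],[0,0,0.028,0,0,0,0.7],[0,0,0.028,0,0,0,0.7]],
  ],
)

```text
t: 11.77
tool_pos: [0.4777, -0.4059, 0.0822]
tool_rot: [[0.883, -0.47, 0.003], [-0.47, -0.883, -0.003], [0.004, 0.001, -1.0]]
force: [0.2, -0.6, -0.3]
grip_width: 0.0729
```

jog_arm(
  commands=[
    [[0,0,-0.02,0,0,0,0.7],[0,0,-0.06,0,0,0,0.7],[0,0,-0.1,0,0,0,0.7],[0,0,-0.14,0,0,0,0.7],[0,0,-0.18,0,0,0,-1]],
  ],
)

```text
t: 12.18
tool_pos: [0.4765, -0.4047, 0.2638]
tool_rot: [[0.883, -0.47, 0.002], [-0.47, -0.883, -0.002], [0.003, 0.001, -1.0]]
force: [0.8, -1.1, -0.6]
grip_width: 0.0621
```

jog_arm(
  commands=[
    [[0,0,-0.04,0,0,0,-1],[0,0,-0.08,0,0,0,-1],[-0.015,-0.03,-0.12,0,0,0,-1],[-0.015,-0.06,-0.13,0,0,0,-1],[-0.015,-0.09,-0.13,0,0,0,-1]],
  ],
)

```text
t: 12.6
tool_pos: [0.5061, -0.3176, 0.3968]
tool_rot: [[0.882, -0.471, 0.008], [-0.471, -0.882, -0.006], [0.01, 0.002, -1.0]]
force: [0.6, 0.1, -0.2]
grip_width: 0.0007
```

Run:
```python
from h import *
import pickle
c=cap("scene");t=cap("top"); pickle.dump((c,t),open("2.pkl","wb"))
a=cv2.resize(t["pixels"][200:320,320:440],None,fx=3,fy=3); b=cv2.resize(t["pixels"][180:300,130:275],None,fx=3,fy=3)
s=c["pixels"][100:340,50:430]; s=cv2.resize(s,(360+435,240*795//380))
im=np.vstack([np.hstack([a,b]),s]); im=cv2.resize(im,None,fx=.68,fy=.68) if im.shape[0]>880 else im
print(im.shape); 
s2=cv2.resize(im,None,fx=min(1,598/im.shape[0]),fy=min(1,598/im.shape[0])); print(s2.shape)
cv2.imwrite("pics/both.png",s2[:,:,::-1])
print(manip.sense()["tool_pos"],manip.sense()["t"])
```

```text
(862, 795, 3)
(598, 552, 3)
[ 0.50698112 -0.31491702  0.39320266] 12.7
```

View pics/both.png

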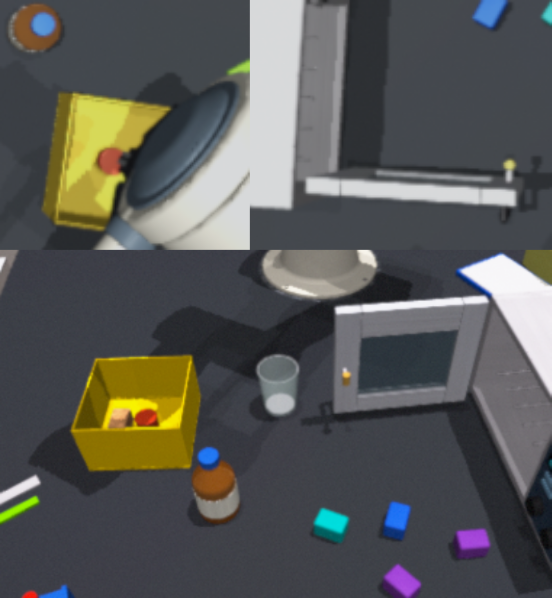

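Both are in the bin: cork at (119,418) and bung at (147,418) in the lower panel. The door's sweep is clear. Next is the door geometry.

```bash
cat > door.py <<'E'
from h import *
import pickle
c,t=pickle.load(open("2.pkl","rb"))
E
python3 - <<'E'
from door import *
for n,uv in(("hinge out",(157,272.4)),("free out",(258,279)),("hinge in",(157,265.4)),("free in",(258,271.6))): print(n,w(t,uv,.236).round(4))
for n,uv in(("oven front far",(161,118)),("oven front near",(150.5,279)),("oven back near",(56,274)),("oven back far",(68,115))): print(n,w(t,uv,.222).round(4))
a=cv2.resize(t["pixels"][100:290,40:190],None,fx=4,fy=3.1)
cv2.imwrite("pics/oven.png",cv2.resize(t["pixels"][105:290,45:275],None,fx=3.2,fy=3.2,interpolation=cv2.INTER_CUBIC)[:,:,::-1])
E
```

```text
hinge out [0.4907 0.1849 0.236 ]
free out [ 0.4828 -0.0557  0.236 ]
hinge in [0.5072 0.1856 0.236 ]
free in [ 0.5002 -0.0552  0.236 ]
oven front far [0.8683 0.1974 0.222 ]
oven front near [0.4729 0.2044 0.222 ]
oven back near [0.4758 0.442  0.222 ]
oven back far [0.8732 0.4367 0.222 ]
```

View pics/oven.png

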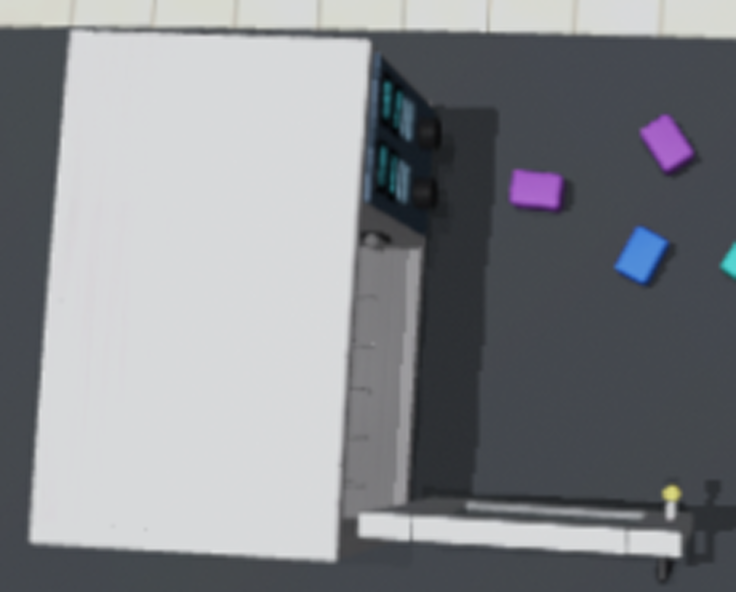

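The front edge runs from (371,40) to (337,560) in the crop, which gives the oven yaw. That puts the hinge at about (0.491, 0.1845), with the door at about 91° open and the shut heading at about −1°. I go behind the door with closed fingers.

jog_arm(
  commands=[
    [[-0.022,-0.028,0,0,0,0,-1],[-0.044,-0.056,0,0,0,0,-1],[-0.066,-0.084,0,0,0,0,-1],[-0.088,-0.112,0,0,0,0,-1],[-0.11,-0.14,0,0,0,0,-1]],
  ],
)

```text
t: 13.12
tool_pos: [0.4733, -0.1418, 0.3909]
tool_rot: [[0.882, -0.47, 0.002], [-0.47, -0.882, -0.001], [0.002, -0.0, -1.0]]
force: [1.0, -0.4, -0.1]
grip_width: -0.0002
```

jog_arm(
  commands=[
    [[-0.018,-0.022,0,0,0,7,-1],[-0.036,-0.044,0,0,0,14,-1],[-0.054,-0.066,0,0,0,21,-1],[-0.072,-0.088,0,0,0,28,-1],[-0.087,-0.109,0,0,0,35,-1]],
  ],
)

```text
t: 13.53
tool_pos: [0.4478, -0.0057, 0.3909]
tool_rot: [[0.452, -0.892, 0.003], [-0.892, -0.452, -0.0], [0.002, -0.002, -1.0]]
force: [0.5, 0.0, -0.4]
grip_width: 0.0002
```

jog_arm(
  commands=[
    [[0,0,0,0,0,7,-1],[0,0,0,0,0,14,-1],[0,0,0,0,0,21,-1],[0,0,0,0,0,29,-1],[0,0,0,0,0,29,-1]],
  ],
)

```text
t: 13.95
tool_pos: [0.4486, -0.0069, 0.3907]
tool_rot: [[-0.038, -0.999, 0.002], [-0.999, 0.038, -0.0], [0.0, -0.002, -1.0]]
force: [0.6, 0.1, 0.6]
grip_width: -0.0001
```

Run:
```python
from h import *
go([.449,-.004,.222],-91.9); s=manip.sense(); print(s["joints"])
```

```text
pos [ 0.4486 -0.0069  0.3907] psi -92.2 shift [-3.000e-03  1.000e-04  1.687e-01] len 0.169 turn -0.3 t 13.95
[-1.48606251e-01  1.14123664e-01  1.52146199e+00 -1.48063817e-04
  1.50364456e+00  1.45972990e+00]
```

jog_arm(
  commands=[
    [[-0.003,0,0.035,0,0,0,-1],[-0.003,0,0.075,0,0,0,-1],[-0.003,0,0.115,0,0,0,-1],[-0.003,0,0.15,0,0,0,-1],[-0.003,0,0.169,0,0,0,-1]],
  ],
)

```text
t: 14.37
tool_pos: [0.4475, -0.0039, 0.218]
tool_rot: [[-0.027, -1.0, -0.002], [-1.0, 0.027, 0.0], [-0.0, 0.002, -1.0]]
force: [0.5, -0.3, 0.3]
grip_width: -0.0
```

jog_arm(
  commands=[
    [[0,-0.007,0,0,0,0,-1],[0,-0.014,0,0,0,0,-1],[0,-0.02,0,0,0,0,-1],[0,-0.024,0,0,0,0,-1],[0,-0.028,0,0,0,0,-1]],
  ],
)

```text
t: 14.78
tool_pos: [0.4783, -0.0048, 0.2217]
tool_rot: [[-0.03, -1.0, 0.003], [-1.0, 0.03, -0.0], [0.0, -0.003, -1.0]]
force: [-1.1, -0.4, 0.9]
grip_width: 0.0003
```

jog_arm(
  commands=[
    [[0,-0.007,0,0,0,-2,-1],[0,-0.016,0,0,0,-5,-1],[-0.001,-0.028,0,0,0,-8.5,-1],[-0.003,-0.04,0,0,0,-12,-1],[-0.004,-0.053,0,0,0,-16,-1]],
  ],
)

```text
t: 15.2
tool_pos: [0.5307, -0.0022, 0.2212]
tool_rot: [[0.249, -0.969, 0.001], [-0.969, -0.249, -0.0], [0.0, -0.001, -1.0]]
force: [-2.3, 0.3, 0.1]
grip_width: 0.0003
```

```bash
cat >> h.py <<'E'
def st():
    s=manip.sense(); R=s["tool_rot"]; psi=np.arctan2(R[1,0],R[0,0]); u=np.array([np.cos(psi),np.sin(psi)]); d=s["tool_pos"][:2]-[.491,.1845]
    phi=np.degrees(np.arctan2(d[1],d[0])); print("psi",np.degrees(psi).round(1),"r,off in tool axes",(d@u).round(4),(d@[u[1],-u[0]]).round(4),"tcp bearing",phi.round(1),"F",s["force"].round(1),s["t"])
E
python3 - <<'E'
from h import *
st()
c=cap("scene"); cv2.imwrite("pics/push1.png",cv2.resize(c["pixels"][60:300,230:530],None,fx=2,fy=2,interpolation=cv2.INTER_CUBIC)[:,:,::-1])
E
```

```text
psi -75.6 r,off in tool axes 0.1907 0.0081 tcp bearing -78.0 F [-2.3  0.3  0.1] 15.2
```

View pics/push1.png

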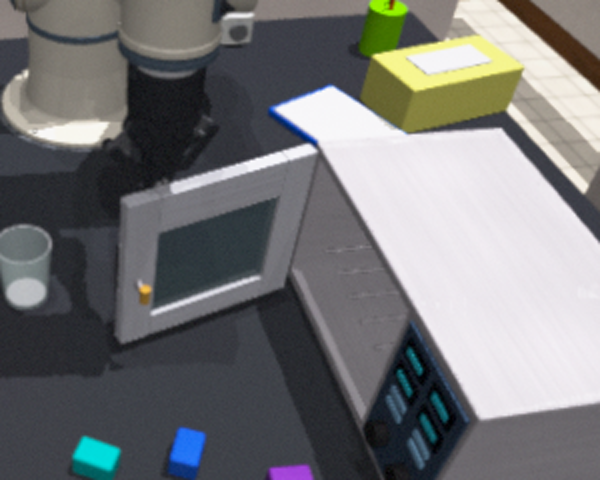

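The door is turning with the closed fingers at its top edge (155,180), at about 2 N. I continue along the arc.

jog_arm(
  commands=[
    [[0,-0.013,0,0,0,-4,-1],[0,-0.0265,0,0,0,-8,-1],[-0.002,-0.04,0,0,0,-12,-1],[-0.004,-0.053,0,0,0,-16,-1],[-0.008,-0.0655,0,0,0,-20,-1]],
  ],
)

```text
t: 15.67
tool_pos: [0.592, 0.0215, 0.2209]
tool_rot: [[0.564, -0.826, 0.001], [-0.826, -0.564, -0.0], [0.001, -0.0, -1.0]]
force: [-0.5, -3.2, -1.0]
grip_width: 0.0002
```

jog_arm(
  commands=[
    [[0,-0.013,0,0,0,-4,-1],[0,-0.0265,0,0,0,-8,-1],[-0.002,-0.04,0,0,0,-12,-1],[-0.004,-0.053,0,0,0,-16,-1],[-0.008,-0.0655,0,0,0,-20,-1]],
  ],
)

```text
t: 16.08
tool_pos: [0.6417, 0.0651, 0.221]
tool_rot: [[0.812, -0.583, 0.001], [-0.583, -0.812, -0.0], [0.001, -0.0, -1.0]]
force: [0.6, -2.4, -0.3]
grip_width: -0.0003
```

```bash
python3 -c "
from h import *
st()"
```

```text
psi -35.7 r,off in tool axes 0.1921 0.0091 tcp bearing -38.4 F [ 0.6 -2.4 -0.3] 16.0833
```

jog_arm(
  commands=[
    [[0,-0.013,0,0,0,-4,-1],[0,-0.0265,0,0,0,-8,-1],[-0.002,-0.04,0,0,0,-12,-1],[-0.004,-0.051,0,0,0,-15.5,-1],[-0.006,-0.059,0,0,0,-18,-1]],
  ],
)

```text
t: 16.5
tool_pos: [0.6713, 0.1171, 0.221]
tool_rot: [[0.953, -0.303, 0.001], [-0.303, -0.953, -0.0], [0.001, -0.0, -1.0]]
force: [-0.2, -0.7, 0.1]
grip_width: -0.0
```

jog_arm(
  commands=[
    [[0,-0.006,0,0,0,-1.8,-1],[0,-0.012,0,0,0,-3.6,-1],[0,-0.017,0,0,0,-5.2,-1],[0,-0.022,0,0,0,-6.6,-1],[0,-0.0265,0,0,0,-8,-1]],
  ],
)

```text
t: 16.92
tool_pos: [0.6788, 0.1419, 0.2204]
tool_rot: [[0.986, -0.168, -0.0], [-0.168, -0.986, -0.0], [-0.0, 0.0, -1.0]]
force: [-1.0, -1.0, 0.2]
grip_width: 0.0001
```

```bash
python3 -c "
from h import *
st()"
```

```text
psi -9.7 r,off in tool axes 0.1923 0.0104 tcp bearing -12.8 F [-1.  -1.   0.2] 16.9167
```

jog_arm(
  commands=[
    [[0,-0.003,0,0,0,-1,-1],[0,-0.006,0,0,0,-2,-1],[0,-0.009,0,0,0,-3,-1],[0,-0.012,0,0,0,-4,-1],[0,-0.0145,0,0,0,-4.5,-1]],
  ],
)

```text
t: 17.33
tool_pos: [0.6813, 0.1562, 0.2203]
tool_rot: [[0.996, -0.09, -0.0], [-0.09, -0.996, 0.0], [-0.0, -0.0, -1.0]]
force: [-0.0, -1.0, 1.3]
grip_width: 0.0003
```

jog_arm(
  commands=[
    [[0,-0.002,0,0,0,-0.6,-1],[0,-0.0035,0,0,0,-1.1,-1],[0,-0.005,0,0,0,-1.5,-1],[0,-0.0065,0,0,0,-2,-1],[0,-0.008,0,0,0,-2.4,-1]],
  ],
)

```text
t: 17.75
tool_pos: [0.6822, 0.1628, 0.2203]
tool_rot: [[0.999, -0.05, 0.0], [-0.05, -0.999, -0.002], [0.0, 0.002, -1.0]]
force: [0.7, -6.6, 0.2]
grip_width: 0.0001
```

```bash
python3 -c "
from h import *
st()"
```

```text
psi -2.9 r,off in tool axes 0.192 0.0121 tcp bearing -6.5 F [ 0.7 -6.6  0.2] 17.75
```

Roller met at 6.6 N. I press on in small steps.

jog_arm(
  commands=[
    [[0,-0.001,0,0,0,-0.3,-1],[0,-0.002,0,0,0,-0.6,-1],[0,-0.003,0,0,0,-0.9,-1],[0,-0.004,0,0,0,-1.2,-1],[0,-0.005,0,0,0,-1.5,-1]],
  ],
)

```text
t: 18.17
tool_pos: [0.6823, 0.1691, 0.2203]
tool_rot: [[1.0, -0.023, -0.0], [-0.023, -1.0, 0.0], [-0.0, -0.0, -1.0]]
force: [-0.0, -0.9, 0.1]
grip_width: 0.0
```

```bash
python3 -c "
from h import *
st()"
```

```text
psi -1.3 r,off in tool axes 0.1916 0.0109 tcp bearing -4.6 F [-0.  -0.9  0.1] 18.1667
```

Force fell to about 1 N, so the nose may have passed the roller. I press on until the shut door reacts.

jog_arm(
  commands=[
    [[0,-0.001,0,0,0,0,-1],[0,-0.002,0,0,0,0,-1],[0,-0.003,0,0,0,0,-1],[0,-0.004,0,0,0,0,-1],[0,-0.005,0,0,0,0,-1]],
  ],
)

```text
t: 18.58
tool_pos: [0.6822, 0.1703, 0.2203]
tool_rot: [[1.0, -0.025, -0.001], [-0.025, -1.0, -0.006], [-0.001, 0.006, -1.0]]
force: [-1.8, -36.3, 6.5]
grip_width: 0.0001
```

```bash
python3 -c "
from h import *
st()"
```

```text
psi -1.5 r,off in tool axes 0.1915 0.0093 tcp bearing -4.2 F [ -1.8 -36.3   6.5] 18.5833
```

It is firmly shut: 36 N reaction with almost no travel. I back off at once.

jog_arm(
  commands=[
    [[0,0.006,0,0,0,0,-1],[0,0.015,0,0,0,0,-1],[0,0.035,0,0,0,0,-1],[0,0.065,-0.01,0,0,0,-1],[0,0.1,-0.03,0,0,0,-1]],
  ],
)

```text
t: 19.0
tool_pos: [0.6786, 0.0741, 0.2482]
tool_rot: [[1.0, -0.022, -0.004], [-0.022, -1.0, 0.001], [-0.004, -0.001, -1.0]]
force: [1.4, -1.1, -0.2]
grip_width: 0.0001
```

jog_arm(
  commands=[
    [[0,0.03,-0.03,0,0,0,-1],[0,0.06,-0.06,0,0,0,-1],[0,0.09,-0.09,0,0,0,-1],[0,0.11,-0.11,0,0,0,-1],[0,0.11,-0.11,0,0,0,-1]],
  ],
)

```text
t: 19.42
tool_pos: [0.6785, -0.0403, 0.3656]
tool_rot: [[1.0, -0.027, 0.007], [-0.027, -1.0, -0.002], [0.007, 0.002, -1.0]]
force: [-0.2, 0.3, 0.6]
grip_width: -0.0002
```

Run:
```python
from h import *
c=cap("scene","pics/x.png"); t=cap("top")
s=manip.sense(); print(s["tool_pos"],s["force"],s["t"])
a=cv2.resize(c["pixels"][60:360,60:560],(800,480)); b=t["pixels"][110:340,130:430]
cv2.imwrite("pics/fin1.png",cv2.resize(c["pixels"],(770,577),interpolation=cv2.INTER_CUBIC)[:,:,::-1])
cv2.imwrite("pics/fin2.png",cv2.resize(t["pixels"][100:330,140:420],None,fx=2.5,fy=2.5,interpolation=cv2.INTER_CUBIC)[:,:,::-1])
```

```text
[ 0.6774736  -0.03680777  0.36090828] [ 0.04849208 -0.02526211 -0.71279114] 19.5167
```

View pics/fin2.png

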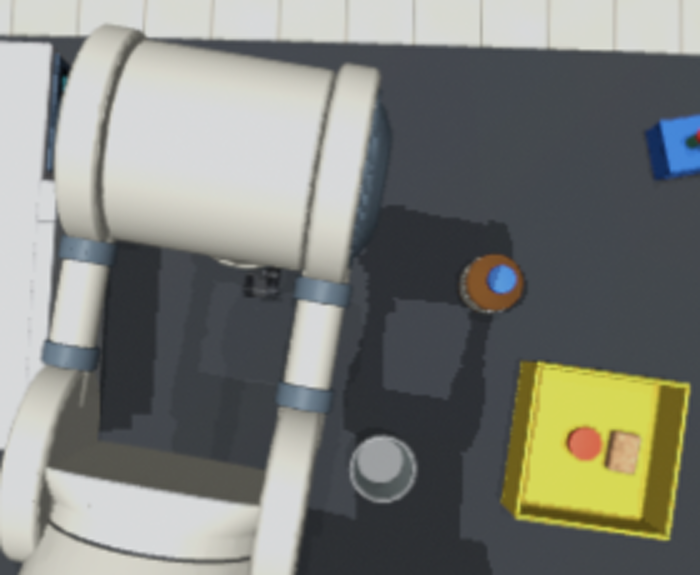

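View pics/fin1.png

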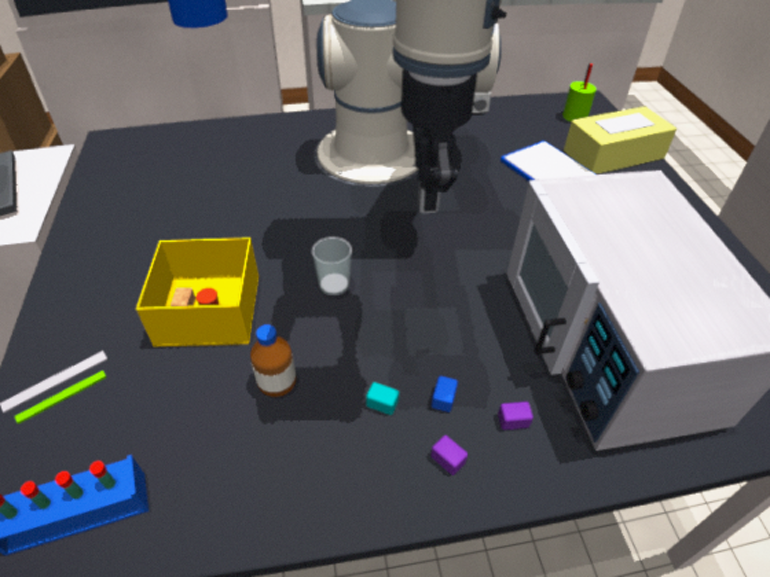

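The last two pictures show the door shut flush (free edge at (570,370)), the bung and cork in the bin, and the bin, bottle and beaker unmoved. The robot touches nothing. Handing in.

```bash
python3 -c "
from cell import manip
print(manip.sign_off(), manip.sense()['t'])"
```

```text
the job is handed in; nothing more can be done
the job is handed in; nothing more can be done
```

The red bung and then the tan cork offcut went into the yellow bin. I then pushed the oven door shut with closed fingers, slowing to about 1 mm per step at the catch. I handed in at about 19.5 s of the 64 s allowed.

**Last checks:**
- **Door:** The push force rose to 6.6 N at the roller, then fell to about 1 N. The door then stood firm, giving about 36 N for roughly 1 mm of further travel. That is more than the roughly 20 N I meant to press with, but under the 40 N limit. The contact position matched the shut plane to about 1 mm. The final scene picture shows the door flush after the hand withdrew; the arm hid it from the top camera, so I have no second view of it.
- **Debris:** Both pieces lie on the bin floor in the final pictures from both cameras.
- **Bin, bottle and beaker:** All three are standing and look unmoved in those pictures; I judged this by eye and did not measure it.
- **Grasps:** The fingertips pressed the bench with about 17 to 19 N while closing on each piece, which is within limits.

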